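# Shim the rocking parcel scale

### The job

The parcel scale on the packing counter rocks because one of its feet is too short. Push the rubber wedge along the counter, thin edge first, under that foot until it is snug and the scale can no longer rock, then press down gently on the scale's top right above that foot to check that it stands firm, and move away. Do not pick up the wedge, do not shove the scale out of place or jack it up off level, and leave the other things where they are.

Things in the scene. Friction and masses are not known exactly. Their poses are not given: they have to be found in the camera images.
- scale: Loose flat parcel scale, 1.4 to 2.1 kg: grey body 240 x 240 mm, 20 to 42 mm above the counter, steel plate on top (top face at 48 mm), black display console 55 mm deep and 170 mm wide on its -x side. Origin: centre of the square, at counter height; z up, x away from the console. Ball feet (radius 12 mm) at x, y = +-98 mm; all but the one at (+98, +98) touch the counter; it stands level by itself.
- short_foot (a point): Lowest point of the short ball foot, at (98, 98, 9) mm in the scale's frame (the corner away from the console, on the scale's +y side): it hangs 9 mm above the counter. A press of 1.5 to 2.5 N above it rocks the scale down by those 9 mm.
- corner_top (a point): Point on the steel plate's top straight above the short foot, at (98, 98, 48) mm in the scale's frame: where to press for the check.
- wedge: Loose dark rubber wedge, about 60 g, 90 mm long (x), 44 mm wide (y). Origin: centre of its flat underside. Thin edge, 2 mm, at x = +45 mm; the top rises straight to 16 mm at the upright back face, x = -45 mm, where to push. Thin edge roughly towards the short foot. Snug when its origin is about below that foot; the push, under 1.5 N before, then climbs steeply (stop at 5 N).
- tape_roll: Bystander: cardboard tape roll lying flat, 96 mm across, 45 mm high; origin at the centre of its underside.
- stapler: Bystander: stapler, 120 mm long (its x), 32 mm wide, 42 mm high; origin at the centre of its underside.
- pen_cup: Bystander: white cup of pens, 72 mm across, 145 mm high with the pens; origin at the centre of its underside.
- parcel: Bystander: cardboard parcel 160 x 120 x 90 mm; origin at the centre of its underside.
Things that resemble listed ones, but are neither listed nor needed, are in the scene too. Of the things that look like the wedge, the smaller one is meant.

How it is judged:
By the outcome, as a careful person would: the job done as asked, in the order asked, and still so for the second after the job is handed in, with the robot touching nothing.
It also fails if it takes over 54 s, if anything falls off the work surface, if the arm or the gripper's body presses on something with over 40 N, if the wrist force passes 120 N, or if a joint passes its speed limit or range.

### The arm

A 6-joint arm with a two-finger parallel gripper is mounted at the origin on the work surface. World frame = base frame: x ahead of the robot, y to its left, z up, the work surface at z = 0. Lengths are in m, angles in rad, forces in N, time in s.
With the tool pointing down it reaches from about 0.35 to 0.775 m from the base axis. Payload 5.5 kg.
Tool frame: the origin (TCP) lies midway between the tips of the shut fingers; the grasp point (between the pads) lies 19 mm behind it; z points along the fingers, y is the line along which they close (so a half turn about z gives the same grasp; the last joint's range is limited). The gripper opens to 85 mm and grips with 20 to 120 N. Pads are 22 mm wide; open, the fingers measure 114 mm over their backs; the gripper's body (76 mm by 85 mm) begins 54 mm behind the grasp point. The pads swing forward as they close: fully open they stand 13 mm farther back than shut.
Start: joints at [-1.252, 0.313, 0.046, 1.304, 0, 1.431], TCP at [0.255, -0.516, 0.231] pointing down, gripper open.
Joint ranges: [-2.76, 2.76], [-0.86, 1.69], [-1.03, 1.26], [-2.2, 2.34], [-1.47, 1.5], [-3.14, 3.14]. Speed limits (rad/s): [2.57, 2.57, 3.14, 3.14, 3.14, 3.14].

### API

Orientations are given as a unit quaternion [w, x, y, z].
In Python, from workcell import env gives the robot as it stands.
- The arm moves only by the tool move_arm, never from a script. Its argument "targets" is a list of rows, each a list of 3 entries, a list of its own where there are three numbers: the shift along the tool's x, y, z in mm, then the turn, a rotation vector about the tool's x, y, z in units of 10 degrees (1.0 is 10 degrees), then the closure, from -1 (fully open) to 1 (shut). In form: [[[dx, dy, dz], [ax, ay, az], gripper], ...]. A call has 1 to 5 rows; each row is the pose to reach, as a shift and turn from the pose commanded when the call began, along the tool's axes at that moment; what a row does not reach only later rows make up. A row lasts 1/8 s, in which the tool goes at most 62.5 mm and 10.7 degrees, less where a joint would pass 70% of its speed; a pose out of reach is approached as far as the arm can. A call with a gripper value outside its range is refused whole. The fingers move at their own pace and stop on an object; "squeeze" is the grip in N (left out, the last holds). Time passes only in rows, so rows that repeat a pose let the fingers close. It gives the time, the measured TCP pose, the force, the opening and the grip force at its end, in the units of the state.
- env.get_state(): the state, without advancing time (a new reading comes with each control period).
- env.read_camera(name): name is "side" or "top"; returns a dict with "pixels" (480x640x3 uint8, red, green, blue), "fovy" (degrees; the focal length in pixels is half the picture's height over the tangent of half this angle, whatever the lens; pixels are square), "cx", "cy" (the principal point, pixels), "extrinsics" (4x4, takes a point from world to camera coordinates). Camera axes: x right, y up, looking along -z (the intrinsics and any distortion apply to the point x, -y, -z); pixel columns grow to the right and rows downward; lengths in m; the calibration is good to about 2 mm. A picture is of the moment at which its call begins. There is no depth.
- env.hand_in(): hands the job in; it is judged then, once.
Trained networks look in a picture, given as the dict that the camera call returned (one of the last four; its "shot" number tells which), for a name from the list of things; names that differ only in an ending like _2 or _b are one class to them, and where a whole thing is asked for, a point or a joint stands for the part that bears it (a point fixed in the world has none). Each returns a list of dicts, best first, with "confidence" (0 to 1); they miss things now and then, are a little off and sometimes report something else, mostly with a low value. They report only what shows in the picture. A call takes as long as a camera call. They do not tell look-alikes from the thing itself.
- env.spot_in(thing, picture): "centre" ([x, y, z] in m, in world coordinates, good to about 4 mm: the middle of the surface that is visible of it).
- env.regions_of(thing, picture): "mask" (480x640 bool, what is visible of it).
- env.landmark_of(thing, picture): "centre" ([x, y, z] in m, in world coordinates, good to about 4 mm: a listed point, or the origin of a listed thing).
The state is a dict: "clock": time; "joint_pos": joint angles; "qvel": joint speeds; "tau": joint torques, N m; "tcp_pos": TCP position; "orientation": TCP orientation; "wrist_force": force on the tool from outside, world axes, zero at the start; "ft_torque": the same for the moment, N m; "finger_gap": finger opening in m; "grip_force": force on a finger pad.
Only numpy, scipy, OpenCV 4.12 (cv2) and the standard library are available. Lean on these libraries where they do the work, as an engineer would, in place of code of your own. Each camera call takes 0.05 s, during which the arm holds its last target. There are 200 camera calls.

## Working session

There is one attempt and no reset: what is moved stays moved. The work goes in short steps, Python scripts to look and compute and a tool call to move; the robot and the scene stay as the last step left them, time stands still between calls to the robot, and variables do not carry over. Pictures are saved under pics/ and viewed, at most 10 in all, crops included, and the job is handed in when it is done.

Besides the shell and the picture viewer there is one more tool, called after "Call:" as name([rows], argument=value, ...), one row to a line, values as JSON. move_arm: Moves the arm, as the interface text tells. Its arguments: {"type":"object","properties":{"targets":{"type":"array","items":{"type":"array"}},"squeeze":{"type":"number"}},"required":["targets"]}

```bash
mkdir -p pics; cat > h.py <<'E'
from workcell import env
import numpy as np, cv2
def shot(n,f=None):
    p=env.read_camera(n)
    if f: cv2.imwrite('pics/'+f,p['pixels'][:,:,::-1])
    return p
E
python3 - <<'E'
from h import *
np.set_printoptions(precision=4,suppress=True)
for n in ('top','side'):
    p=shot(n,n+'0.png'); print(n,{k:p[k] for k in p if k not in('pixels',)})
    for t in ['scale','short_foot','corner_top','wedge','tape_roll','stapler','pen_cup','parcel']:
        for d in env.landmark_of(t,p): print(t,np.array(d['centre']).round(4),round(d['confidence'],2))
print(env.get_state())
E
```

```text
top {'fovy': 50.538643145273774, 'cx': 326.7631335925314, 'cy': 237.77800215213648, 'extrinsics': array([[-0.0181, -0.9994,  0.0279, -0.0875],
       [ 0.9979, -0.0163,  0.0619, -0.5338],
       [-0.0614,  0.029 ,  0.9977, -0.9765],
       [ 0.    ,  0.    ,  0.    ,  1.    ]]), 'shot': 1}
scale [ 0.4408 -0.1051 -0.0062] 0.73
scale [ 0.5454 -0.0191  0.0478] 0.32
corner_top [ 0.5473 -0.0214  0.0477] 0.58
wedge [0.6857 0.1531 0.0016] 0.83
wedge [0.5621 0.1022 0.0001] 0.67
tape_roll [0.3919 0.0879 0.0015] 0.96
tape_roll [ 0.6457 -0.144   0.0008] 0.2
stapler [ 0.6484 -0.1455  0.0047] 0.71
pen_cup [ 0.3467 -0.3137  0.0002] 0.82
parcel [ 0.5002 -0.3517  0.0013] 0.84
side {'fovy': 53.815194903084425, 'cx': 313.0194158147499, 'cy': 243.8068160742257, 'extrinsics': array([[-0.9819, -0.188 ,  0.0205,  0.5038],
       [ 0.115 , -0.507 ,  0.8542, -0.1745],
       [-0.1502,  0.8412,  0.5195, -0.6747],
       [ 0.    ,  0.    ,  0.    ,  1.    ]]), 'shot': 2}
scale [ 0.4401 -0.1138 -0.0025] 0.8
short_foot [ 0.5484 -0.0197  0.009 ] 0.56
corner_top [ 0.5479 -0.0169  0.044 ] 0.61
wedge [ 0.689   0.1511 -0.0022] 0.96
wedge [ 0.567   0.0988 -0.001 ] 0.89
tape_roll [0.3925 0.0858 0.001 ] 0.94
stapler [ 0.6484 -0.1422 -0.0003] 0.64
pen_cup [ 0.3488 -0.3155  0.0014] 0.83
parcel [ 0.503  -0.3542 -0.0003] 0.58
{'clock': 0.9, 'joint_pos': array([-1.2516,  0.3131,  0.0461,  1.3036,  0.    ,  1.4312]), 'qvel': array([ 0.0002,  0.0014,  0.0018,  0.0002, -0.0013,  0.0013]), 'tau': array([  0.0003, -48.0449,  29.8812,   0.0002,   0.    ,   0.    ]), 'tcp_pos': array([ 0.2547, -0.5156,  0.2314]), 'orientation': array([0.0001, 0.9738, 0.2274, 0.    ]), 'wrist_force': array([-0.6292, -0.4949, -0.6651]), 'ft_torque': array([-0.0224, -0.0251, -0.008 ]), 'grip_force': 0.0, 'finger_gap': 0.08550961548264054}
```

View pics/top0.png

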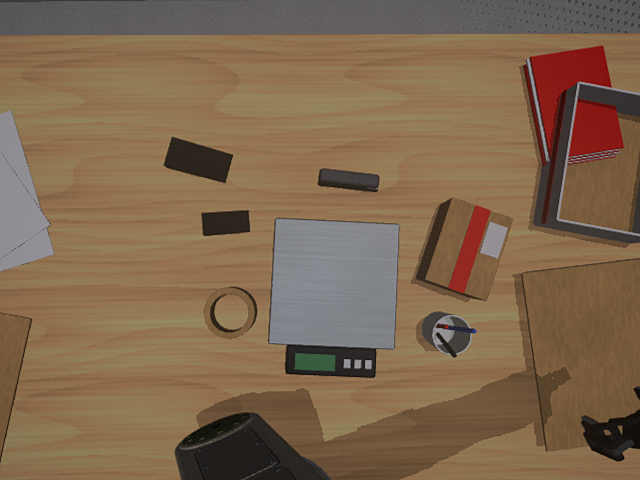

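View pics/side0.png

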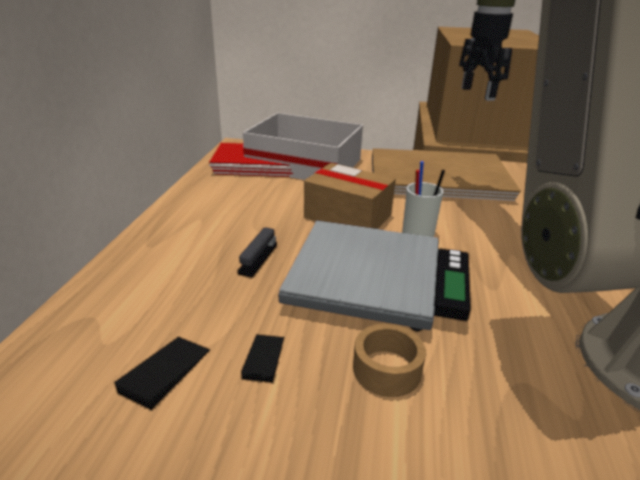

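```bash
cat >> h.py <<'E'
from scipy.optimize import minimize
def proj(P,p):
    E=p['extrinsics']; c=P@E[:3,:3].T+E[:3,3]; f=240/np.tan(np.radians(p['fovy'])/2)
    return np.c_[p['cx']+f*c[:,0]/-c[:,2], p['cy']-f*c[:,1]/-c[:,2]]
def box(x0,x1,y0,y1,z0,z1): return np.array([[x,y,z] for x in(x0,x1) for y in(y0,y1) for z in(z0,z1)])/1e3
WEDGE=[np.array([[x,y,z] for y in(-22,22) for x,z in((45,0),(45,2),(-45,0),(-45,16))])/1e3]
SCALE=[box(-120,120,-120,120,20,48),box(-175,-120,-85,85,20,44)]
def place(P,q):
    c,s=np.cos(q[2]),np.sin(q[2]); return P@np.array([[c,s,0],[-s,c,0],[0,0,1]])+[q[0],q[1],0]
def fit(thing,model,q0,pics):
    ms=[]
    for p in pics:
        best=None
        for d in env.regions_of(thing,p):
            m=d['mask'].astype(np.uint8); ys,xs=np.nonzero(m)
            e=np.linalg.norm([xs.mean(),ys.mean()]-proj(np.array([[q0[0],q0[1],.02]]),p)[0])
            if best is None or e<best[0]: best=(e,m)
        ms.append((p,cv2.resize(best[1],None,fx=4,fy=4,interpolation=cv2.INTER_LINEAR)))
    def cost(q):
        s=0
        for p,m in ms:
            r=np.zeros_like(m)
            for P in model:
                h=cv2.convexHull(((proj(place(P,q),p)*4+1.5)).astype(np.float32))
                cv2.fillConvexPoly(r,np.round(h*16).astype(np.int32),1,shift=4)
            s+=1-(r&m).sum()/max(1,(r|m).sum())
        return s
    sim=np.array([q0]*4)+np.r_[[[0,0,0]],np.diag([.01,.01,.1])]
    o=minimize(cost,q0,method='Nelder-Mead',options=dict(initial_simplex=sim,xatol=1e-4,fatol=1e-5))
    return o.x,o.fun
E
python3 - <<'E'
from h import *
np.set_printoptions(precision=4,suppress=True)
t,s=shot('top'),shot('side')
for pics in ([t],[s],[t,s]):
    print('wedge',*fit('wedge',WEDGE,[.565,.1,-1.55],pics))
    print('rev',*fit('wedge',WEDGE,[.565,.1,1.6],pics))
    q,f=fit('scale',SCALE,[.44,-.11,0.],pics); print('scale',q,f,place(np.array([[.098,.098,.048]]),q))
E
```

```text
wedge [ 0.5673  0.102  -1.4886] 0.048095635251598545
rev [0.5672 0.1037 1.638 ] 0.056608016189780175
scale [ 0.4455 -0.1083 -0.0634] 0.025775436285808362 [[ 0.5495 -0.0167  0.048 ]]
wedge [ 0.5642  0.1016 -1.5018] 0.06568085276909519
rev [0.5648 0.1019 1.6214] 0.18383311603650587
scale [ 0.4445 -0.1102 -0.0603] 0.04365518920914735 [[ 0.5482 -0.0183  0.048 ]]
wedge [ 0.5659  0.1017 -1.4856] 0.16466749908147682
rev [0.5662 0.1034 1.6371] 0.2819273079792859
scale [ 0.4448 -0.1089 -0.0641] 0.07214741852468098 [[ 0.5489 -0.0173  0.048 ]]
```

```bash
cat >> h.py <<'E'
from scipy.spatial.transform import Rotation as R
def rel(pos,ang):
    """shift mm in tool axes and rotvec (10 deg) to reach pos with tool down, tool x at world angle ang"""
    s=env.get_state(); q=s['orientation']; R0=R.from_quat([q[1],q[2],q[3],q[0]])
    c,n=np.cos(ang),np.sin(ang); T=R.from_matrix(np.array([[c,n,0],[n,-c,0],[0,0,-1]]))
    print('clock',s['clock'],'F',s['wrist_force'].round(2),'shift',(R0.inv().apply(np.array(pos)-s['tcp_pos'])*1e3).round(1),'turn',np.degrees((R0.inv()*T).as_rotvec()).round(2)/10)
E
python3 - <<'E'
from h import *
w=np.array([.566,.1017]);y=-1.488;d=np.array([np.cos(y),np.sin(y)])
p=w-.012*d; print(p); rel([*p,.12],y+np.pi); rel([*p,-.009],y+np.pi)
E
```

```text
[0.56500758 0.11365889]
clock 1.6 F [-0.29  0.67 -1.  ] shift [ 556.9 -426.7  111.3] turn [ 0.     0.    -6.846]
clock 1.6 F [-0.29  0.67 -1.  ] shift [ 556.9 -426.7  240.3] turn [ 0.     0.    -6.846]
```

Call:
move_arm([
  [[557,-427,60],[0,0,-6.85],-1],
  [[557,-427,60],[0,0,-6.85],-1],
  [[557,-427,60],[0,0,-6.85],-1],
  [[557,-427,60],[0,0,-6.85],-1],
  [[557,-427,60],[0,0,-6.85],-1],
])

```text
clock: 2.22
tcp_pos: [0.393, -0.2347, 0.2048]
orientation: [0.001, 0.764, 0.645, 0.0]
wrist_force: [0.3, -0.6, 0.3]
finger_gap: 0.0854
grip_force: 0.0
```

```bash
python3 - <<'E'
from h import *
rel([.565,.1137,.12],-1.488+np.pi);print(env.get_state()['tcp_pos'])
E
```

```text
clock 2.225 F [ 0.28 -0.65  0.34] shift [372.4 110.9  84.7] turn [ 0.006  0.004 -1.442]
[ 0.39299413 -0.23465101  0.20479302]
```

Call:
move_arm([
  [[372,111,20],[0,0,-1.44],-1],
  [[372,111,20],[0,0,-1.44],-1],
  [[372,111,20],[0,0,-1.44],-1],
  [[372,111,40],[0,0,-1.44],-1],
  [[372,111,60],[0,0,-1.44],-1],
])

```text
clock: 2.85
tcp_pos: [0.5323, 0.042, 0.1686]
orientation: [0.001, 0.679, 0.734, 0.001]
wrist_force: [0.9, -1.4, 0.3]
finger_gap: 0.0858
grip_force: 0.0
```

Call:
move_arm([
  [[0,0,0],[0,0,0],-1],
])

```text
clock: 2.98
tcp_pos: [0.5311, 0.0437, 0.1664]
orientation: [-0.001, 0.677, 0.736, -0.0]
wrist_force: [-0.3, -0.1, 0.6]
finger_gap: 0.0856
grip_force: 0.0
```

```bash
python3 - <<'E'
from h import *
rel([.565,.1137,.05],-1.488+np.pi);print(env.get_state()['tcp_pos'])
E
```

```text
clock 2.975 F [-0.27 -0.06  0.6 ] shift [ 66.8  39.8 116.4] turn [-0.01  -0.005  0.001]
[0.53105529 0.04370736 0.16641886]
```

Call:
move_arm([
  [[67,40,40],[0,0,0],-1],
  [[67,40,80],[0,0,0],-1],
  [[67,40,116],[0,0,0],-1],
  [[67,40,116],[0,0,0],-1],
])

```text
clock: 3.48
tcp_pos: [0.5626, 0.109, 0.0493]
orientation: [-0.002, 0.68, 0.734, -0.003]
wrist_force: [-0.0, 0.4, -0.1]
finger_gap: 0.0853
grip_force: 0.0
```

```bash
python3 - <<'E'
from h import *
rel([.565,.1137,-.009],-1.488+np.pi);print(env.get_state()['tcp_pos'])
shot('side','side1.png')
E
```

```text
clock 3.475 F [-0.03  0.41 -0.12] shift [ 4.5  3.2 58.3] turn [-0.039  0.001 -0.037]
[0.5625739  0.10902755 0.04934793]
```

View pics/side1.png

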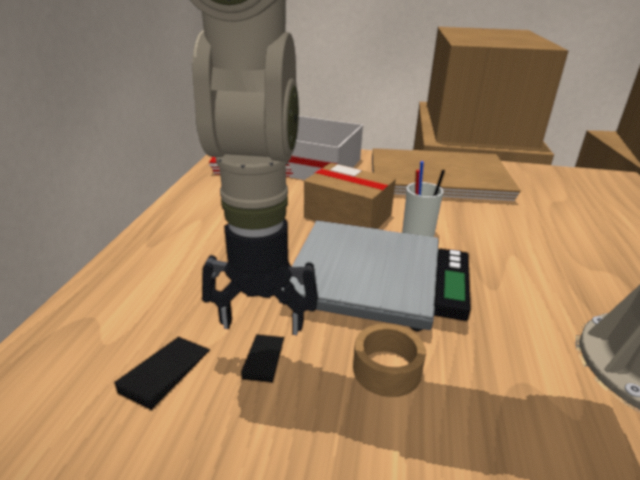

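Call:
move_arm([
  [[3,2,30],[0,0,0],-1],
  [[3,2,50],[0,0,0],-1],
  [[3,2,55],[0,0,0],-1],
  [[3,2,57],[0,0,0],-1],
  [[3,2,57],[0,0,0],-1],
])

```text
clock: 4.15
tcp_pos: [0.5683, 0.1128, -0.0036]
orientation: [0.001, 0.68, 0.734, 0.001]
wrist_force: [-0.3, 1.3, 0.5]
finger_gap: 0.0855
grip_force: 0.0
```

```bash
python3 - <<'E'
from h import *
rel([.565,.1137,-.009],-1.488+np.pi);print(env.get_state()['tcp_pos'])
E
```

```text
clock 4.15 F [-0.28  1.25  0.53] shift [ 1.2 -3.3  5.4] turn [ 0.013  0.001 -0.036]
[ 0.56832917  0.11277996 -0.00356201]
```

Call:
move_arm([
  [[0,0,3],[0,0,0],-1],
  [[0,-2,5],[0,0,0],-1],
  [[0,-10,5],[0,0,0],-1],
  [[0,-20,5],[0,0,0],-1],
  [[0,-22,5],[0,0,0],-1],
])

```text
clock: 4.78
tcp_pos: [0.5438, 0.1113, -0.0101]
orientation: [-0.0, 0.679, 0.734, -0.001]
wrist_force: [0.6, -0.4, -0.0]
finger_gap: 0.0853
grip_force: 0.0
```

Call:
move_arm([
  [[0,-5,0],[0,0,0],-1],
  [[0,-10,0],[0,0,0],-1],
  [[0,-15,0],[0,0,0],-1],
  [[0,-20,0],[0,0,0],-1],
  [[0,-22,0],[0,0,0],-1],
])

```text
clock: 5.4
tcp_pos: [0.5229, 0.1095, -0.01]
orientation: [-0.0, 0.679, 0.734, -0.0]
wrist_force: [0.9, 0.7, 0.7]
finger_gap: 0.0854
grip_force: 0.2
```

```bash
python3 - <<'E'
from h import *
print(env.get_state()['tcp_pos'])
p=shot('top','top1.png');s=shot('side','side2.png')
c=p['pixels'][150:350,120:340,::-1]; d=s['pixels'][200:440,100:400,::-1]
cv2.imwrite('pics/c1.png',np.hstack([cv2.resize(c,(400,364)),cv2.resize(d,(400,364))]))
for z in(p,s): print(fit('wedge',WEDGE,[.54,.1,-1.5],[z]))
E
```

```text
[ 0.52290753  0.10954271 -0.01001976]
(array([ 0.54963967,  0.0942136 , -1.57433287]), np.float64(0.5380150566059422))
(array([ 0.54439157,  0.09982792, -1.49703241]), np.float64(0.04278567140284173))
```

View pics/c1.png

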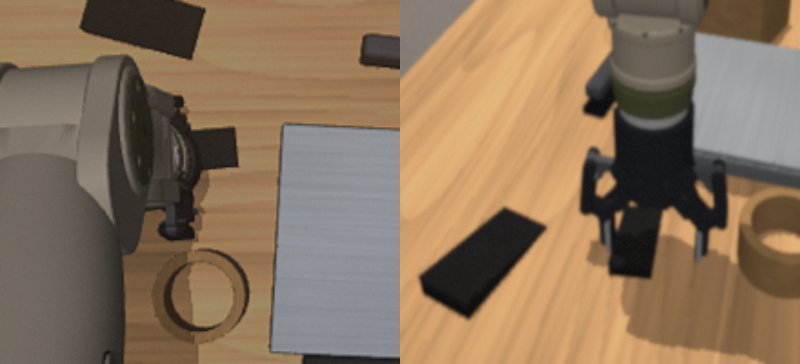

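Call:
move_arm([
  [[0,-3,0],[0,0,0],-1],
  [[0,-5,0],[0,0,0],-1],
  [[0,-5,0],[0,0,0],-1],
  [[0,12,0],[0,0,0],-1],
  [[0,15,0],[0,0,0],-1],
])

```text
clock: 6.22
tcp_pos: [0.5394, 0.1108, -0.0098]
orientation: [0.0, 0.679, 0.734, 0.0]
wrist_force: [-0.5, -0.2, -0.3]
finger_gap: 0.0849
grip_force: 0.0
```

```bash
python3 - <<'E'
from h import *
print(env.get_state()['tcp_pos'])
s=shot('side')
q,f=fit('wedge',WEDGE,[.54,.1,-1.5],[s]);print(q,f)
d=np.array([np.cos(q[2]),np.sin(q[2])]);r=np.array([.5482,-.0183])-q[:2];print('along',r@d,'lat',r@[-d[1],d[0]])
p=q[:2]-d*(.045+.011+.025);rel([*p,.05],q[2]+np.pi)
E
```

```text
[ 0.53941156  0.11076433 -0.00984034]
[ 0.54015294  0.09913039 -1.48015344] 0.05919678714859433
along 0.11767671941456984 lat -0.002615637877675403
clock 6.325 F [ 0.33  0.1  -0.2 ] shift [ 69.3  -0.2 -60.1] turn [-0.001  0.001 -0.079]
```

Call:
move_arm([
  [[35,0,0],[0,0,0],-1],
  [[70,0,0],[0,0,0],-1],
  [[80,0,-20],[0,0,0],-1],
  [[80,0,-50],[0,0,0],1],
  [[80,0,-50],[0,0,0],1],
])

```text
clock: 6.95
tcp_pos: [0.5333, 0.1911, 0.0421]
orientation: [0.001, 0.679, 0.734, 0.001]
wrist_force: [0.1, 0.5, 0.6]
finger_gap: 0.0519
grip_force: 0.0
```

Call:
move_arm([
  [[0,0,0],[0,0,0],1],
  [[0,0,0],[0,0,0],1],
  [[0,0,0],[0,0,0],1],
  [[0,0,0],[0,0,0],1],
])

```text
clock: 7.45
tcp_pos: [0.5319, 0.1903, 0.0395]
orientation: [-0.0, 0.68, 0.734, -0.0]
wrist_force: [-1.4, 1.1, -0.2]
finger_gap: -0.0
grip_force: 0.0
```

```bash
python3 - <<'E'
from h import *
print(env.get_state()['tcp_pos'],env.get_state()['finger_gap'])
s=shot('side','side3.png');t=shot('top','top3.png')
for S in([s],[t]):
    q,f=fit('wedge',WEDGE,[.54,.1,-1.5],S);print(q,f)
q,f=fit('wedge',WEDGE,[.54,.1,-1.5],[s])
d=np.array([np.cos(q[2]),np.sin(q[2])]);r=np.array([.5482,-.0183])-q[:2];print('along',r@d,'lat',r@[-d[1],d[0]])
p=q[:2]-d*(.045+.011+.02);rel([*p,.004],q[2]+np.pi)
cv2.imwrite('pics/c3.png',np.hstack([cv2.resize(t['pixels'][150:350,120:340,::-1],(400,364)),cv2.resize(s['pixels'][200:440,100:400,::-1],(400,364))]))
E
```

```text
[0.53188817 0.19031401 0.03947695] -4.8304492499833725e-05
[ 0.52360673  0.09683083 -1.31407312] 0.8268633218709864
[ 0.5425223   0.10002993 -1.49258352] 0.05339081412701041
along 0.1176022114589984 lat -0.005445880476349056
clock 7.7 F [0.22 0.92 0.67] shift [-17.9 -29.4  36. ] turn [-0.000e+00  1.000e-03 -1.031e+00]
```

View pics/c3.png

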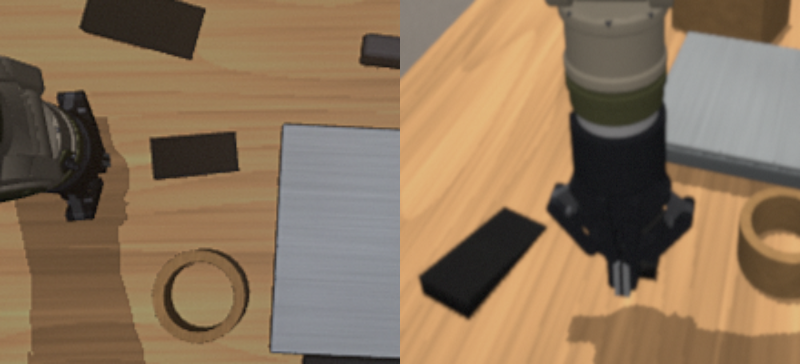

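```bash
python3 - <<'E'
from h import *
w=np.array([.5415,.0997]);ft=np.array([.549,-.0175]);a=-1.5;d=np.array([np.cos(a),np.sin(a)])
p=w-.076*d; print(p); rel([*p,.004],a+np.pi)
E
```

```text
[0.53612397 0.17550962]
clock 7.7 F [0.22 0.92 0.67] shift [-15.2   2.8  36. ] turn [-0.     0.001  0.035]
```

Call:
move_arm([
  [[-15,3,0],[0,0,0],1],
  [[-15,3,20],[0,0,0],1],
  [[-15,3,32],[0,0,0],1],
  [[-15,3,35],[0,0,0],1],
  [[-15,3,35],[0,0,0],1],
])

```text
clock: 8.32
tcp_pos: [0.5363, 0.1756, 0.005]
orientation: [-0.0, 0.679, 0.734, -0.0]
wrist_force: [0.1, -0.2, 0.4]
finger_gap: 0.0003
grip_force: 0.0
```

Call:
move_arm([
  [[-10,0,0],[0,0,0],1],
  [[-20,0,0],[0,0,0],1],
  [[-30,0.5,0],[0,0,0],1],
  [[-40,0.5,0],[0,0,0],1],
  [[-50,1,0],[0,0,0],1],
])

```text
clock: 8.95
tcp_pos: [0.5412, 0.1252, 0.0051]
orientation: [0.0, 0.68, 0.734, 0.0]
wrist_force: [-0.2, 1.1, 0.9]
finger_gap: 0.0001
grip_force: 0.3
```

```bash
python3 - <<'E'
from h import *
print(env.get_state()['tcp_pos'])
s=shot('side');t=shot('top')
for S,ft in(([s],[.5482,-.0183]),([t],[.5495,-.0167])):
    for q0 in ([.545,.075,-1.5],):
        q,f=fit('wedge',WEDGE,q0,S);d=np.array([np.cos(q[2]),np.sin(q[2])]);r=np.array(ft)-q[:2];print(q,f,'along',r@d,'lat',r@[-d[1],d[0]])
rel([.545,.1,.004],-1.5+np.pi)
cv2.imwrite('pics/c4.png',np.hstack([cv2.resize(t['pixels'][150:350,120:340,::-1],(400,364)),cv2.resize(s['pixels'][200:440,100:400,::-1],(400,364))]))
E
```

```text
[0.54124704 0.12518846 0.00508999]
[ 0.5362758   0.07087336 -1.36443784] 0.831204044117647 along 0.08972464614102106 lat -0.006600141251837594
[ 0.54492763  0.06866015 -1.52064426] 0.06486146095717882 along 0.08548204487116923 lat 0.0002874253099402337
clock 9.15 F [-0.5  0.6  0.4] shift [-25.8   1.9   0.9] turn [-0.001  0.001  0.031]
```

View pics/c4.png

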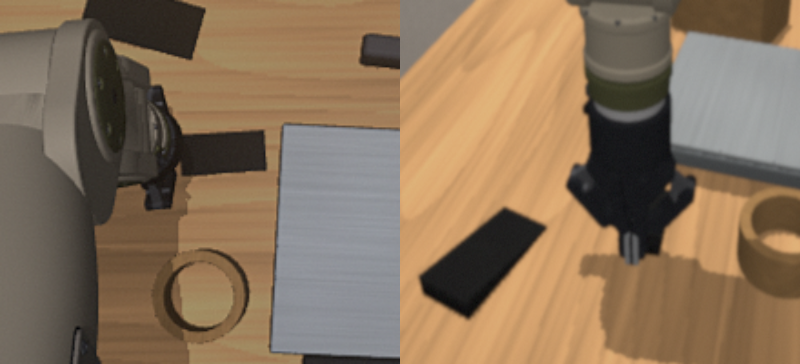

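Call:
move_arm([
  [[-12,0,0],[0,0,0],1],
  [[-24,0,0],[0,0,0],1],
  [[-36,-0.5,0],[0,0,0],1],
  [[-48,-0.5,0],[0,0,0],1],
  [[-56,-1,0],[0,0,0],1],
])

```text
clock: 9.78
tcp_pos: [0.5446, 0.069, 0.005]
orientation: [0.0, 0.68, 0.733, -0.0]
wrist_force: [-0.2, 0.5, -0.5]
finger_gap: -0.0002
grip_force: 0.1
```

Call:
move_arm([
  [[-5,0,0],[0,0,0],1],
  [[-10,0,0],[0,0,0],1],
  [[-14,0,0],[0,0,0],1],
  [[-14,0,0],[0,0,0],1],
])

```text
clock: 10.28
tcp_pos: [0.5456, 0.0559, 0.005]
orientation: [0.0, 0.68, 0.734, -0.0]
wrist_force: [0.6, 0.5, -0.5]
finger_gap: 0.0
grip_force: 0.0
```

```bash
cat > look.py <<'E'
from h import *
import sys
print(env.get_state()['tcp_pos'])
s=shot('side');t=shot('top');F=[env.get_state()['wrist_force']]
for S in([s],[t],[t,s]):
    q,f=fit('scale',SCALE,[.4448,-.1089,-.063],S);print('scale',q,f)
print(F,[env.landmark_of('wedge',t)[:2],env.landmark_of('wedge',s)[:2]])
cv2.imwrite('pics/%s.png'%sys.argv[1],np.hstack([cv2.resize(t['pixels'][150:350,120:340,::-1],(400,364)),cv2.resize(s['pixels'][200:400,160:380,::-1],(400,364))]))
E
python3 look.py c5
```

```text
[0.54555903 0.05594294 0.0050169 ]
scale [ 0.44459668 -0.11146803 -0.06952591] 0.16964609871983083
scale [ 0.44558757 -0.10801238 -0.06224511] 0.02036309140385706
scale [ 0.44521986 -0.10857694 -0.06394719] 0.19523999677504644
[array([-0.19590643, -0.08687394,  0.10015389])] [[{'centre': [0.6864, 0.1523, 0.0014], 'confidence': 0.89}, {'centre': [0.5465, 0.0039, -0.0003], 'confidence': 0.84}], [{'centre': [0.6907, 0.154, -0.0019], 'confidence': 0.97}, {'centre': [0.5483, -0.0037, -0.0006], 'confidence': 0.47}]]
```

View pics/c5.png

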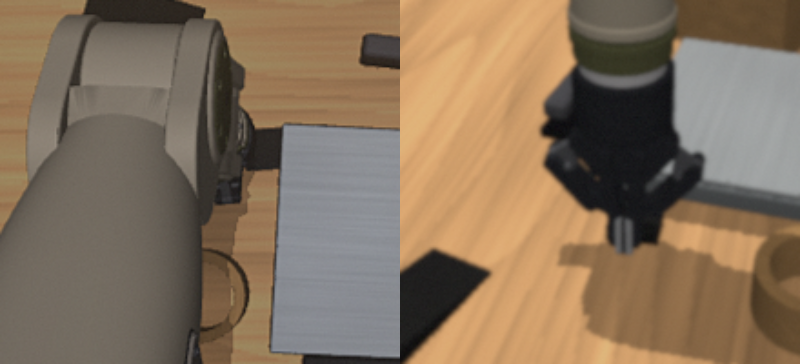

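Call:
move_arm([
  [[-4,0,0],[0,0,0],1],
  [[-8,0,0],[0,0,0],1],
  [[-11,0,0],[0,0,0],1],
  [[-11,0,0],[0,0,0],1],
])

```text
clock: 11.18
tcp_pos: [0.5464, 0.0448, 0.005]
orientation: [0.0, 0.68, 0.734, -0.0]
wrist_force: [0.2, -0.7, 0.2]
finger_gap: 0.0002
grip_force: 0.0
```

Call:
move_arm([
  [[-1,0,0],[0,0,0],1],
  [[-1.5,0,0],[0,0,0],1],
  [[-1.5,0,0],[0,0,0],1],
])

```text
clock: 11.55
tcp_pos: [0.5465, 0.0437, 0.005]
orientation: [0.0, 0.679, 0.734, -0.0]
wrist_force: [0.5, -0.4, -0.2]
finger_gap: 0.0002
grip_force: 0.1
```

Call:
move_arm([
  [[-1,0,0],[0,0,0],1],
  [[-1,0,0],[0,0,0],1],
])

```text
clock: 11.8
tcp_pos: [0.5466, 0.0426, 0.005]
orientation: [0.0, 0.679, 0.734, -0.0]
wrist_force: [-0.2, -0.5, -0.2]
finger_gap: 0.0002
grip_force: 0.1
```

Call:
move_arm([
  [[-1,0,0],[0,0,0],1],
  [[-1,0,0],[0,0,0],1],
])

```text
clock: 12.05
tcp_pos: [0.5467, 0.0417, 0.005]
orientation: [0.0, 0.679, 0.734, 0.0]
wrist_force: [0.0, 1.0, 0.7]
finger_gap: 0.0001
grip_force: 0.3
```

Call:
move_arm([
  [[-0.7,0,0],[0,0,0],1],
  [[-0.7,0,0],[0,0,0],1],
])

```text
clock: 12.3
tcp_pos: [0.5467, 0.0411, 0.005]
orientation: [-0.0, 0.679, 0.734, 0.0]
wrist_force: [0.4, 0.9, 0.0]
finger_gap: -0.0
grip_force: 0.7
```

Call:
move_arm([
  [[-0.7,0,0],[0,0,0],1],
  [[-0.7,0,0],[0,0,0],1],
])

```text
clock: 12.55
tcp_pos: [0.5468, 0.0404, 0.005]
orientation: [-0.0, 0.679, 0.734, 0.0]
wrist_force: [-0.0, 0.8, 0.3]
finger_gap: -0.0001
grip_force: 1.0
```

Call:
move_arm([
  [[-0.6,0,0],[0,0,0],1],
  [[-0.6,0,0],[0,0,0],1],
])

```text
clock: 12.8
tcp_pos: [0.5468, 0.0398, 0.005]
orientation: [-0.0, 0.679, 0.734, 0.0]
wrist_force: [0.7, 3.0, 0.5]
finger_gap: 0.0
grip_force: 1.4
```

Call:
move_arm([
  [[-0.6,0,0],[0,0,0],1],
  [[-0.6,0,0],[0,0,0],1],
])

```text
clock: 13.05
tcp_pos: [0.5468, 0.0392, 0.005]
orientation: [-0.0, 0.679, 0.734, 0.0]
wrist_force: [0.3, 3.6, 0.2]
finger_gap: -0.0001
grip_force: 1.8
```

```bash
python3 - <<'E'
from h import *
F=[];ts=[]
for i in range(4):
    t=shot('top');s=shot('side');F.append(env.get_state()['wrist_force'])
print(np.mean(F,0).round(2),np.std(F,0).round(2),env.get_state()['tcp_pos'],env.get_state()['clock'])
print(fit('scale',SCALE,[.4455,-.108,-.063],[t]))
E
```

```text
[-0.11  4.35  0.89] [0.35 0.39 0.44] [0.54682396 0.03915595 0.00501091] 13.45
(array([ 0.4458833 , -0.10715268, -0.06230682]), np.float64(0.027692287414573746))
```

Call:
move_arm([
  [[4,0,0],[0,0,0],1],
  [[25,0,0],[0,0,0],1],
  [[40,0,-20],[0,0,0],1],
  [[40,0,-70],[0,0,0],1],
  [[40,0,-95],[0,0,0],1],
])

```text
clock: 14.12
tcp_pos: [0.5451, 0.0786, 0.1025]
orientation: [0.002, 0.679, 0.734, 0.0]
wrist_force: [1.2, -0.7, 0.0]
finger_gap: 0.0
grip_force: 0.0
```

```bash
python3 - <<'E'
from h import *
s=shot('side');t=shot('top')
for S,ft in(([s],[.5482,-.0183]),([t],[.5495,-.0167])):
    q,f=fit('scale',SCALE,[.4455,-.108,-.063],S);print(q,f,place(np.array([[.098,.098,.048]]),q))
rel([.549,-.017,.07],-1.5+np.pi); print(env.get_state()['tcp_pos'])
cv2.imwrite('pics/c6.png',np.hstack([cv2.resize(t['pixels'][150:350,120:340,::-1],(400,364)),cv2.resize(s['pixels'][200:400,200:420,::-1],(400,364))]))
E
```

```text
[ 0.44377677 -0.11092035 -0.06822918] 0.1069438761056376 [[ 0.54823003 -0.01982964  0.048     ]]
[ 0.44624329 -0.10827562 -0.06840595] 0.026171366415610575 [[ 0.55071265 -0.01720338  0.048     ]]
clock 14.325 F [ 0.16 -0.33 -1.02] shift [-95.7  -2.4  30.1] turn [0.005 0.006 0.033]
[0.54401997 0.07858394 0.10003815]
```

View pics/c6.png

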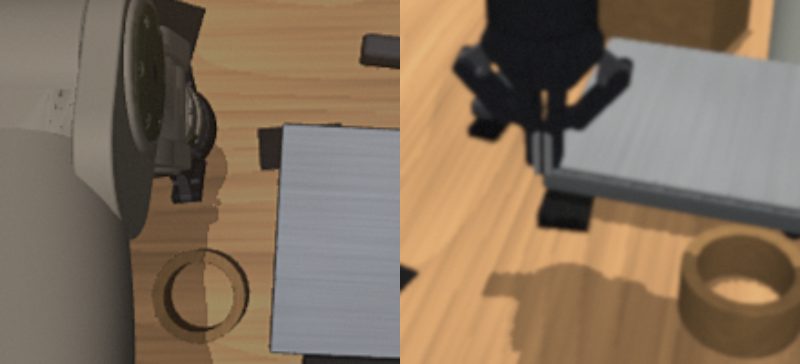

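Call:
move_arm([
  [[-48,-1,0],[0,0,0],1],
  [[-96,-2,0],[0,0,0],1],
  [[-96,-2,20],[0,0,0],1],
  [[-96,-2,35],[0,0,0],1],
  [[-96,-2,42],[0,0,0],1],
])

```text
clock: 14.95
tcp_pos: [0.5475, -0.0164, 0.0558]
orientation: [-0.002, 0.679, 0.734, -0.001]
wrist_force: [0.0, 0.3, -0.9]
finger_gap: -0.0001
grip_force: 0.0
```

Call:
move_arm([
  [[0,0,5],[0,0,0],1],
  [[0,0,5],[0,0,0],1],
])

```text
clock: 15.2
tcp_pos: [0.549, -0.0164, 0.0528]
orientation: [-0.0, 0.679, 0.734, -0.0]
wrist_force: [0.9, -0.9, 1.0]
finger_gap: 0.0002
grip_force: 0.0
```

Call:
move_arm([
  [[0,0,1.5],[0,0,0],1],
  [[0,0,1.5],[0,0,0],1],
])

```text
clock: 15.45
tcp_pos: [0.5494, -0.0168, 0.0519]
orientation: [0.0, 0.679, 0.734, 0.0]
wrist_force: [0.0, 0.2, -1.5]
finger_gap: -0.0
grip_force: 0.0
```

Call:
move_arm([
  [[0,0,1],[0,0,0],1],
  [[0,0,2],[0,0,0],1],
  [[0,0,2],[0,0,0],1],
])

```text
clock: 15.82
tcp_pos: [0.5491, -0.0169, 0.0494]
orientation: [-0.0, 0.679, 0.734, -0.0]
wrist_force: [0.3, -0.4, 0.6]
finger_gap: 0.0002
grip_force: 0.0
```

Call:
move_arm([
  [[0,0,1],[0,0,0],1],
  [[0,0,1],[0,0,0],1],
])

```text
clock: 16.08
tcp_pos: [0.5491, -0.0169, 0.0484]
orientation: [-0.0, 0.679, 0.734, -0.0]
wrist_force: [0.7, -0.0, 1.0]
finger_gap: -0.0
grip_force: 0.0
```

Call:
move_arm([
  [[0,0,0.7],[0,0,0],1],
  [[0,0,0.7],[0,0,0],1],
])

```text
clock: 16.32
tcp_pos: [0.5492, -0.0169, 0.0478]
orientation: [0.0, 0.679, 0.734, -0.0]
wrist_force: [0.0, -0.5, -0.2]
finger_gap: -0.0001
grip_force: 0.0
```

Call:
move_arm([
  [[0,0,0.7],[0,0,0],1],
  [[0,0,0.7],[0,0,0],1],
])

```text
clock: 16.58
tcp_pos: [0.5492, -0.0169, 0.0476]
orientation: [0.0, 0.679, 0.734, 0.0]
wrist_force: [-2.0, -0.0, 3.6]
finger_gap: -0.0001
grip_force: 2.3
```

Call:
move_arm([
  [[0,0,0.5],[0,0,0],1],
  [[0,0,0.5],[0,0,0],1],
])

```text
clock: 16.82
tcp_pos: [0.5493, -0.0169, 0.0475]
orientation: [0.0, 0.679, 0.734, 0.0]
wrist_force: [-2.6, 0.8, 7.9]
finger_gap: -0.0003
grip_force: 4.0
```

Call:
move_arm([
  [[0,0,0.4],[0,0,0],1],
  [[0,0,0.4],[0,0,0],1],
])

```text
clock: 17.08
tcp_pos: [0.5493, -0.0169, 0.0475]
orientation: [0.0, 0.679, 0.734, 0.0]
wrist_force: [-3.4, -0.3, 11.2]
finger_gap: -0.0001
grip_force: 5.2
```

It held firm: 11 N with no sinking. Now I'll withdraw.

Call:
move_arm([
  [[0,0,-2],[0,0,0],1],
  [[0,0,-30],[0,0,0],1],
  [[0,0,-80],[0,0,0],1],
  [[40,0,-130],[0,0,0],1],
  [[90,0,-150],[0,0,0],1],
])

```text
clock: 17.7
tcp_pos: [0.544, 0.0728, 0.1993]
orientation: [0.002, 0.68, 0.733, 0.002]
wrist_force: [1.3, 0.1, -0.6]
finger_gap: -0.0
grip_force: 0.0
```

Call:
move_arm([
  [[60,0,-20],[0,0,0],1],
  [[120,0,-20],[0,0,0],1],
  [[150,0,-20],[0,0,0],1],
  [[150,0,-20],[0,0,0],1],
  [[150,0,-20],[0,0,0],1],
])

```text
clock: 18.32
tcp_pos: [0.5306, 0.222, 0.2158]
orientation: [0.0, 0.679, 0.734, -0.0]
wrist_force: [0.0, -1.1, -0.6]
finger_gap: 0.0001
grip_force: 0.0
```

```bash
python3 - <<'E'
from h import *
s=shot('side');t=shot('top')
for S in([s],[t]):
    q,f=fit('scale',SCALE,[.4455,-.108,-.063],S);print(q,f,place(np.array([[.098,.098,.048]]),q))
print(env.get_state()['tcp_pos'],env.get_state()['clock'])
for p in(s,t):
  for n in('wedge','tape_roll','stapler','pen_cup','parcel'): print(n,[(d['centre'],d['confidence']) for d in env.landmark_of(n,p)[:2]])
cv2.imwrite('pics/c7.png',np.hstack([cv2.resize(t['pixels'][150:350,120:340,::-1],(400,364)),cv2.resize(s['pixels'][200:400,200:420,::-1],(400,364))]))
E
```

```text
[ 0.44378145 -0.11116358 -0.0639493 ] 0.05231039549936767 [[ 0.54784389 -0.01962666  0.048     ]]
[ 0.44608071 -0.10826338 -0.06591495] 0.03126596505568613 [[ 0.55032288 -0.01693119  0.048     ]]
[0.53099371 0.22123769 0.21613113] 18.525
wedge [([0.6906, 0.1523, -0.0014], 0.87), ([0.5508, -0.0178, -0.0019], 0.63)]
tape_roll [([0.3916, 0.0895, -0.0012], 0.66)]
stapler []
pen_cup [([0.3482, -0.3115, 0.0004], 0.75)]
parcel [([0.5, -0.3557, 0.0009], 0.77)]
wedge [([0.6906, 0.1523, 0.0004], 0.81), ([0.5466, -0.0169, 0.0024], 0.51)]
tape_roll [([0.3897, 0.0882, -0.0013], 0.63), ([0.4965, -0.3547, 0.003], 0.27)]
stapler [([0.648, -0.1434, 0.0024], 0.58), ([0.3939, 0.0865, -0.0006], 0.28)]
pen_cup [([0.35, -0.3122, -0.0024], 0.96)]
parcel [([0.4949, -0.3542, 0.0002], 0.59)]
```

View pics/c7.png

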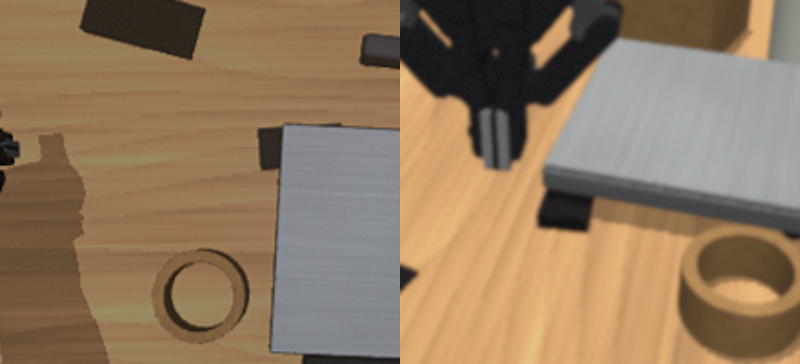

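The wedge sits under the foot at about (0.549, -0.017), the scale has moved by only about 1 mm, and the other things are where they were.

```bash
python3 -c "
from workcell import env
print(env.hand_in())"
```

```text
the job is handed in; nothing more can be done
None
```

The wedge is snug under the short foot (the push had climbed to about 4.4 N), the scale held firm under an 11 N check press at that corner (more than the 1.5–2.5 N that used to rock it), and the arm is clear and the job handed in at about 18.5 s.

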